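Test pulse on the coffee grinder

ROBOT

A 6-joint arm with a two-finger parallel gripper is mounted at the origin on the work surface. World frame = base frame: x ahead of the robot, y to its left, z up, the work surface at z = 0. Lengths are in mm, angles in rad, forces in N, time in s.
With the tool pointing down it reaches from about 425 to 950 mm from the base axis. Payload 3.5 kg.
Tool frame: the origin (TCP) lies between the finger pads, 19 mm behind the fingertips; this is the grasp point; y points along the fingers, x is the direction in which the jaws open and shut, and the axes are right-handed (so a half turn about y gives the same grasp; the last joint's range is limited). The gripper opens to 85 mm and grips with 20 to 120 N. Pads are 22 mm wide; open, the fingers measure 114 mm over their backs; the gripper's body (76 mm by 85 mm) begins 54 mm behind the grasp point. The pads swing forward as they close: fully open they stand 13 mm farther back than shut.
Start: joints at [-0.15, 0.286, 1.577, -0, 1.279, -0.15], TCP at [674.986, 0.032, 250.025] pointing down, gripper open.
Joint ranges: [-2.77, 2.77], [-0.9, 2.22], [0.21, 2.48], [-1.53, 4.67], [0.24, 2.81], [-2.84, 2.84]. Speed limits (rad/s): [2.79, 2.79, 3.14, 3.14, 3.14, 3.14].

INTERFACE

Orientations are given as a rotation vector (axis times angle).
In Python, from bench import sense, get_image, camera_params, close_job gives the robot as it stands.
- The arm moves only by the tool servo_tool, never from a script. Its argument "motion" is a list of rows, each a list of 3 entries, a list of its own where there are three numbers: the shift along the tool's x, y, z in m, then the turn, a rotation vector about the tool's x, y, z in rad, then the closure, from -1 (fully open) to 1 (shut), so that 0 is half open. A call has 1 to 10 rows; each row shifts and turns the commanded pose from where the row before left it, along the tool's axes as they then stand; what a row does not reach is not made up. A row lasts 1/8 s, in which the tool goes at most 62.5 mm and 10.7 degrees, less where a joint would pass 70% of its speed; a pose out of reach is approached as far as the arm can. A call with a gripper value outside its range is refused whole. The fingers move at their own pace and stop on an object; the grip force is fixed at half the most. Time passes only in rows, so rows that do not move let the fingers close. It gives the time, the measured TCP pose, the force and the opening at its end, in the units of the state.
- sense(): the state, without advancing time (a new reading comes with each control period).
- get_image(name): name is "scene" or "side" or "wrist"; returns the picture (420x560x3 uint8, red, green, blue); there is no depth.
- camera_params(name): a dict with "fx", "fy", "cx", "cy" (pixels), "k1" (the pictures are not rectified: a ray, as slopes to the right and down, at radius r is drawn at 1 + k1 r^2 times it, then the intrinsics apply), "R" (3x3) and "t" (3): a world point X has camera coordinates R X + t; the wrist camera has in their place "tool_from_camera" (4x4, takes a point from camera to tool coordinates, whose origin is the TCP and whose axes are the tool frame's). Camera axes: x right, y down, z forward; pixel columns grow to the right and rows downward; lengths in mm; the calibration is good to about 2 mm. A picture is of the moment at which its call begins: read the wrist's pose just before it. camera_params takes no time and is no camera call.
- close_job(): hands the job in, once; it reports no verdict.
The state is a dict: "clock": time; "q": joint angles; "joint_velocities": joint speeds; "effort": joint torques, N m; "tool_pos": TCP position; "tcp_rot": TCP orientation; "ft_force": force on the tool from outside, world axes, zero at the start; "moment": the same for the moment, N m; "gripper_width": opening from 0.0 (shut) to 1.0 (fully open).
Only numpy, scipy, OpenCV 4.12 (cv2) and the standard library are available. Lean on these libraries where they do the work, as an engineer would, in place of code of your own. Each camera call takes 0.05 s, during which the arm holds its last target. There are 200 camera calls.

TASK

The coffee grinder has just been brushed out; put its grey bar-grip lid back on and give it a test pulse. Set the lid straight down into the collar, lugs through the two notches, until its brim lies flat on the collar, then turn it clockwise (seen from above) half-way to its lock, to the middle mark about 30 degrees round, and finish while still gripping the lid and holding it there against its return spring. Never let it go on to the lock click, and leave the other things on the worktop where they are.

Things in the scene. Friction and masses are not known exactly. Their poses are not given: they have to be found in the camera images.
- grinder: Electric coffee grinder: round steel body 118 mm tall, 112 mm across near the foot, 105 mm across its black top bezel, open at the top. Fixed: it cannot slide or turn. Origin: centre of its underside, z up along its axis, x through its two lid notches. White marks on the bezel, clockwise from each notch: narrow at 0, broad at 30 degrees (half-way, pulse), narrow at 60 degrees (locked).
- lid: Grinder lid, grey plastic, 52 mm tall, about 0.12 kg, upright on the worktop. Origin: centre of the underside of its plug, z up. Plug 78 mm diameter (71 at its foot), 14 mm deep; brim 93 mm diameter; low dome up to 24.5 mm above the origin with a straight bar grip on it along the lid's x axis. Half-turn symmetric: either lug fits either notch.
- grinder_mouth (a point): Centre of the collar's top face, 118 mm above the grinder's origin, axes as the grinder's. The collar's steel flange has an 82 mm bore, is 4 mm thick, and is broken by two notches on the grinder's +x and -x sides; below it the lid's lugs turn in a groove 11 mm high.
- lid_brim (a point): Centre of the brim's underside, 14 mm above the lid's origin, axes as the lid's. With the lid home it coincides with grinder_mouth: brim resting on the collar, lid's origin 104 mm above the worktop.
- grinder_switch (a joint): Sprung switch ring in the groove, pushed round by the lugs. 0 at rest, grows as the lid turns clockwise: it reads the lid's turn (rad, 0 = lugs centred in the notches) less about 0.08, so 0.44 at the middle mark. Return spring 0.05 to 0.08 N m; let go, it springs back. At 0.50 the lugs meet sprung detent pins (0.3 N m to climb); from about 0.88 the pins snap in behind them: locked, stop at 0.96.
- canister_lid: brass lid of a storage canister, 86 mm diameter, 34 mm tall with a round knob, no lugs: not the grinder's lid. Origin: centre of its underside. Bystander
- canister_open: open grey metal canister, 84 mm diameter, 115 mm tall. Origin: centre of its underside. Bystander
- canister0: closed black canister with brass lid and knob, 84 mm diameter, 149 mm tall. Origin: centre of its underside. Bystander
- canister1: second closed black canister, same as canister0. Bystander
- mug: white mug, 80 mm diameter, 92 mm tall. Origin: centre of its underside. Bystander
- brush: small cleaning brush, 160 mm long along its x, lying on the worktop. Bystander
- scoop: steel spoon, 150 mm long along its x, lying on the worktop. Bystander
- saucer: white saucer, 130 mm diameter, 16 mm tall. Origin: centre of its underside. Bystander
- grinder_notch (a point): Middle of the +x notch at the collar's top, 44 mm from the axis; the other notch is straight across. Each is a dark gap 20 mm wide. A lid goes in with its lugs over the notches within about 3 degrees and centred within about 1.5 mm. It cannot turn anticlockwise from there beyond that play; after about 5 degrees clockwise it is caught under the flange and cannot be lifted.
- pulse_mark (a point): The broad white middle mark on the bezel, 50 mm from the axis, 30 degrees clockwise (seen from above) of the +x notch; the other one is straight across. A lug end of the lid's bar points at it in the pulse position.
- lid_grip (a point): Middle of the bar grip, 46 mm above the lid's origin, axes as the lid's. The bar is 60 mm long (lid's x), 16 mm thick (lid's y) with flat upright sides, from 24 to 52 mm above the origin. With the TCP here and the fingers closing along the lid's y, the fingertips just clear the dome.
- lid_lug (a point): Outer face of the lug on the lid's +x side, 44.5 mm from the axis, 6 mm above the lid's origin; its twin is straight across. Each lug is 14 mm wide and 5 mm thick, lies under an end of the bar, and has a small white rib above it on the brim.
There are look-alikes about, which are no part of the job. There is more than one size of the lid; the one meant has the size given above.

How it is judged (in metres and radians):
On the way, in this order (a step that is already met when the one before it is completed fails the run):
1. the lid is picked up in the fingers, clear of the worktop (height (world z) of lid above 0.04 m and contact force between the fingers and lid above 1 N), for 0.2 s.
2. the lid is down in the collar with its lugs in the notches, brim flat, not yet turned (horizontal distance between lid_brim and grinder_mouth below 0.005 m and z of lid_brim in the frame of grinder below 0.1205 m and value of joint grinder_switch below 0.15 rad), for 0.1 s.
At the end, for the whole second after the job is handed in: The lid sits in the collar, brim flat (within 2.5 mm) and centred (within 5 mm), the fingers still grip it, and the switch is held still at 0.29 to 0.55 rad, so the lid is half-way round within about 8 degrees; nothing else has moved over 30 mm (value of joint grinder_switch between 0.29 and 0.55 rad and velocity of joint grinder_switch between -0.1 and 0.1 rad/s and horizontal distance between lid_brim and grinder_mouth below 0.005 m and z of lid_brim in the frame of grinder between 0.115 and 0.1205 m and angle between lid's own z axis and vertical below 0.07 rad and contact force between the fingers and lid above 1 N); the arm keeps its last pose, push and grip.
It fails at once if the lid is turned so far that the switch clicks over into its lock (value of joint grinder_switch above 0.88 rad).
It fails at once if another thing on the worktop is pushed more than 30 mm from its place (distance of any of canister_lid, canister_open, canister0, canister1, mug, brush, scoop, saucer from where it was at the start of the episode above 0.03 m).
It also fails if it takes over 54 s, if anything falls off the work surface, if the arm or the gripper's body presses on something with over 40 N, if the wrist force passes 120 N, or if a joint passes its speed limit or range.

## Working session

There is one attempt and no reset: what is moved stays moved. The work goes in short steps, Python scripts to look and compute and a tool call to move; the robot and the scene stay as the last step left them, time stands still between calls to the robot, and variables do not carry over. Pictures are saved under pics/ and viewed, about 8 in all and at most 12, crops included, and the job is handed in when it is done.

Besides the shell and the picture viewer there is one more tool, called after "Call:" by a JSON object that holds its "name" and its "arguments", one argument or row to a line. servo_tool: Moves the arm, as the interface text tells. Its arguments: {"type":"object","properties":{"motion":{"type":"array","items":{"type":"array"}}},"required":["motion"]}

```bash
mkdir -p pics; ls
cat > h.py <<'E'
import numpy as np, cv2
from bench import sense, get_image, camera_params
from scipy.spatial.transform import Rotation as Rn
def T_tool(s): return Rn.from_rotvec(s["tcp_rot"]).as_matrix(), np.array(s["tool_pos"])
def cam(name,s=None):
    p=camera_params(name)
    if name=="wrist":
        M=np.array(p["tool_from_camera"]); R,t=T_tool(s)
        Rc=R@M[:3,:3]; c=R@M[:3,3]+t
    else:
        Rc=np.array(p["R"]).T; c=-Rc@np.array(p["t"])
    K=np.array([[p["fx"],0,p["cx"]],[0,p["fy"],p["cy"]],[0,0,1.]])
    return K,p["k1"],Rc,c
def ray(C,px):
    K,k,Rc,c=C
    u=cv2.undistortPoints(np.array(px,float).reshape(-1,1,2),K,np.array([k,0,0,0.])).reshape(-1,2)
    return c,np.c_[u,np.ones(len(u))]@Rc.T
def onplane(C,px,z):
    c,d=ray(C,px); return c+d*((z-c[2])/d[:,2])[:,None]
def proj(C,X):
    K,k,Rc,c=C; Y=(np.atleast_2d(X)-c)@Rc
    return cv2.projectPoints(Y.reshape(-1,1,3),np.zeros(3),np.zeros(3),K,np.array([k,0,0,0.]))[0].reshape(-1,2)
def grab(name,fn):
    s=sense(); im=get_image(name); cv2.imwrite("pics/"+fn,im[:,:,::-1]); return s,im
E
python3 - <<'E'
from h import *
s,_=grab("scene","s1.png"); grab("side","d1.png"); grab("wrist","w1.png")
print(s["clock"],s["tool_pos"],s["tcp_rot"],s["q"])
print(np.round(T_tool(s)[0],3))
for n in("scene","side"): print(n,cam(n)[3],cam(n)[2][:,2])
print(camera_params("wrist"))
E
```

```text
pics
0.0 [6.74382011e+02 1.06680556e-01 2.48623718e+02] [-1.57045585  0.00186706  0.0018415 ] [-1.50018314e-01  2.87191733e-01  1.57818813e+00 -1.77383964e-05
  1.27859809e+00 -1.49996907e-01]
[[ 1.    -0.002  0.   ]
 [-0.     0.     1.   ]
 [-0.002 -1.     0.   ]]
scene [1245.15807781  -85.31057745  745.54139249] [-0.72160993  0.02613046 -0.69180655]
side [ 270.64410281 -832.66067753  867.45146889] [ 0.2716802   0.68649544 -0.67447304]
{'fx': 335.30632281173297, 'fy': 335.30632281173297, 'cx': 283.7933888501462, 'cy': 214.6299802107261, 'k1': -0.05793391679708189, 'tool_from_camera': array([[ 9.99999938e-01, -8.07103615e-05,  3.43302750e-04,
         7.50297593e-01],
       [-3.51910928e-04, -2.91897709e-01,  9.56449478e-01,
        -1.23299087e+02],
       [ 2.30139034e-05, -9.56449539e-01, -2.91897720e-01,
         7.47865775e+01],
       [ 0.00000000e+00,  0.00000000e+00,  0.00000000e+00,
         1.00000000e+00]])}
```

View pics/s1.png

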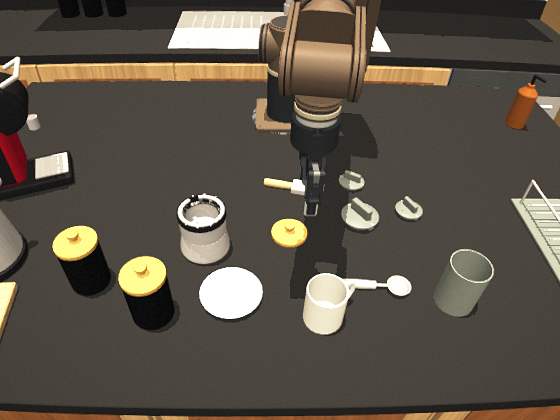

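View pics/w1.png

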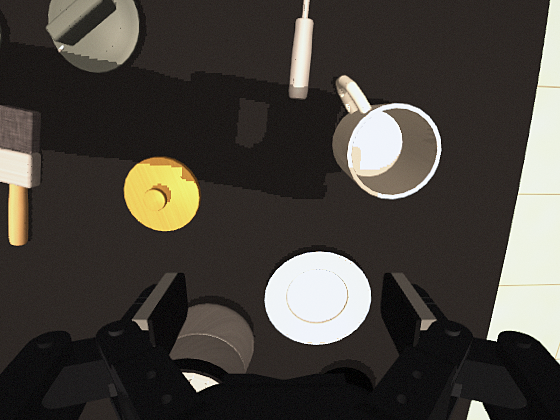

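Wrist view: brass lid (162,194), saucer (318,297), grinder bottom (212,340), part of a grey lid (90,30). Scene view: three grey bar lids are candidates, at (352,181), (360,215) and (408,209). The brass lid (289,233) is not one. The grinder is at (203,225). Next I measure the sizes.

Run:
```python
from h import *
for n in("scene","side"):
    im=cv2.imread(f"pics/{'s1' if n=='scene' else 'd1'}.png"); C=cam(n)
    hsv=cv2.cvtColor(im,cv2.COLOR_BGR2HSV)
    m=((hsv[...,2]>75)&(hsv[...,1]<70)).astype(np.uint8)
    m=cv2.morphologyEx(m,cv2.MORPH_OPEN,np.ones((3,3)))
    for c in cv2.findContours(m,0,2)[0]:
        if cv2.contourArea(c)<200: continue
        P=onplane(C,c[:,0,:],16)[:,:2]
        ctr,r=cv2.minEnclosingCircle(P.astype(np.float32))
        if r<90 and abs(ctr[1])<450 and 300<ctr[0]<1000:
            M=c[:,0].mean(0); print(n,"px",M.round(),"xy",np.round(ctr),"diam",round(2*r,1))
a=cv2.resize(cv2.imread("pics/s1.png")[160:280,160:440],None,fx=2.5,fy=2.5,interpolation=cv2.INTER_CUBIC)
b=cv2.resize(cv2.imread("pics/d1.png"),(400,300))
o=np.zeros((600,700,3),np.uint8);o[:300]=a;o[300:,:400]=b
cv2.imwrite("pics/c1.png",o)
```

```text
scene px [267. 331.] xy [812. -65.] diam 105.8
scene px [183. 291.] xy [ 712. -243.] diam 86.8
scene px [407. 207.] xy [458. 297.] diam 87.7
scene px [359. 212.] xy [470. 168.] diam 134.3
scene px [290. 184.] xy [375. -11.] diam 119.2
side px [300. 263.] xy [ 586. -210.] diam 128.3
side px [204. 218.] xy [384.  40.] diam 96.8
side px [185. 193.] xy [354. 169.] diam 88.5
side px [228. 182.] xy [493. 177.] diam 120.6
side px [288. 171.] xy [695. 161.] diam 166.5
side px [211. 162.] xy [465. 297.] diam 92.7
```

View pics/c1.png

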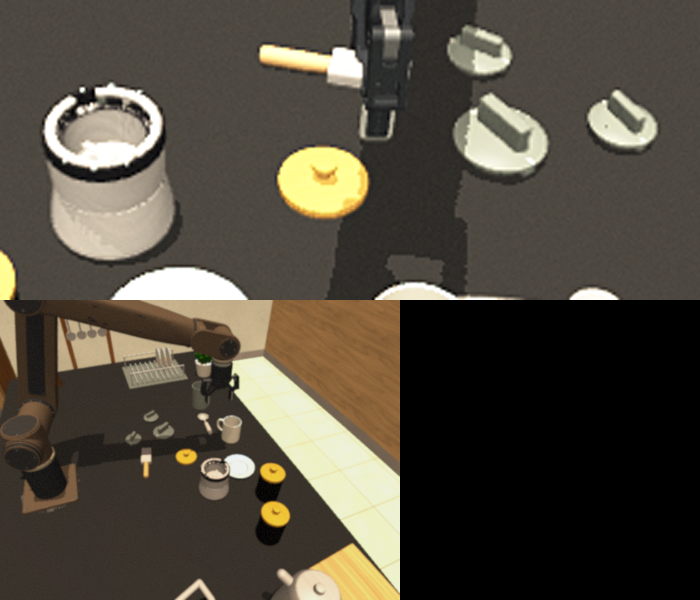

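Run:
```python
from h import *
C=cam("scene")
for n,a,b in(("brass(86)",(278,182),(368,182)),("A",(447,53),(511,53)),("B",(454,138),(547,142)),("C",(588,124),(656,126))):
    P=onplane(C,np.array([a,b])/2.5+[160,160],8 if "br" in n else 16)
    print(n,P.mean(0).round(1),np.linalg.norm(P[1]-P[0]).round(1))
# grinder bezel
P=onplane(C,np.array([(43,130),(164,130)])/2.5+[160,160],118);print("grinder",P.mean(0),np.linalg.norm(P[1]-P[0]))
W=cam("wrist",dict(tool_pos=[674.4,.1,248.6],tcp_rot=[-1.57045585,0.00186706,0.0018415]))
P=onplane(W,[(48,25),(139,25),(94,72)],16);print(P.round(1))
```

```text
brass(86) [540.6  -9.7   8. ] 85.3
A [356.7 166.7  16. ] 69.6
B [490.7 167.1  16. ] 91.9
C [468.2 295.   16. ] 69.7
grinder [ 586.25388678 -203.0386587   118.        ] 101.83398107076985
[[440.8 162.9  16. ]
 [533.8 159.2  16. ]
 [482.8 117.   16. ]]
```

B at scene (360,215) measures about 92 mm, against 70 mm for A (352,181) and C (408,209). B is the lid. Moving the wrist camera over it.

Call:
{"name": "servo_tool", "arguments": {
  "motion": [
    [[-0.0235,0.004,0.026],[0,0,0],-1],
    [[-0.0235,0.004,0.026],[0,0,0],-1],
    [[-0.0235,0.004,0.026],[0,0,0],-1],
    [[-0.0235,0.004,0.026],[0,0,0],-1],
    [[-0.0235,0.004,0.026],[0,0,0],-1],
    [[-0.0235,0.004,0.026],[0,0,0],-1],
    [[-0.0235,0.004,0.026],[0,0,0],-1],
    [[-0.0235,0.004,0.026],[0,0,0],-1],
    [[0,0,0],[0,0,0],-1]
  ]
}}

```text
clock: 1.27
tool_pos: [485.2, 209.3, 217.2]
tcp_rot: [-1.571, -0.001, 0.004]
ft_force: [0.6, 0.1, 0.2]
gripper_width: 1.004
```

Run:
```python
from h import *
s,im=grab("wrist","w2.png"); print(s["clock"],s["tool_pos"],s["tcp_rot"],s["q"],s["ft_force"])
np.save("w2.npy",dict(tool_pos=s["tool_pos"],tcp_rot=s["tcp_rot"]))
W=cam("wrist",s); print(proj(W,[488,164,16]))
```

```text
1.275 [485.17103543 209.25213372 217.22091964] [-1.57101809e+00 -1.04312633e-03  3.73258577e-03] [ 2.14982904e-01 -7.22748231e-03  1.96564213e+00  1.55723040e-04
  1.18489861e+00  2.11883946e-01] [0.59783295 0.07281071 0.23313121]
[[285.89838917 234.08637742]]
```

View pics/w2.png

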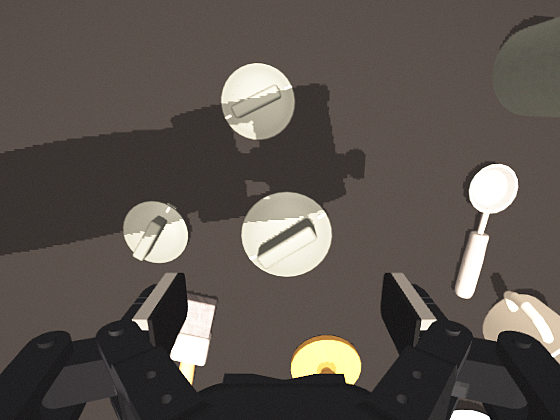

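Lid B is centred near (287,234); the bar's top face runs from (259,262) to (315,227). Ribs are near (323,214). The smaller lids are at (257,100) and (156,232). Refining by contour.

Run:
```python
from h import *
s=np.load("w2.npy",allow_pickle=True).item(); W=cam("wrist",s)
im=cv2.imread("pics/w2.png"); g=im.max(2)
x0,y0=230,180; roi=g[180:290,230:350]
m=(roi>90).astype(np.uint8); m=cv2.morphologyEx(m,cv2.MORPH_CLOSE,np.ones((5,5)))
c=max(cv2.findContours(m,0,cv2.CHAIN_APPROX_NONE)[0],key=cv2.contourArea)
h=cv2.convexHull(c)[:,0]+[x0,y0]
P=onplane(W,h,17)[:,:2]; e=cv2.fitEllipse(P.astype(np.float32)); print("brim",e)
hsv=cv2.cvtColor(im,cv2.COLOR_BGR2HSV)
crop=cv2.resize(im[180:290,230:350],None,fx=6,fy=5.4,interpolation=cv2.INTER_CUBIC)
cv2.imwrite("pics/c2.png",crop)
```

```text
brim ((494.67413330078125, 143.13172912597656), (139.3778533935547, 225.11166381835938), 174.5465087890625)
```

View pics/c2.png

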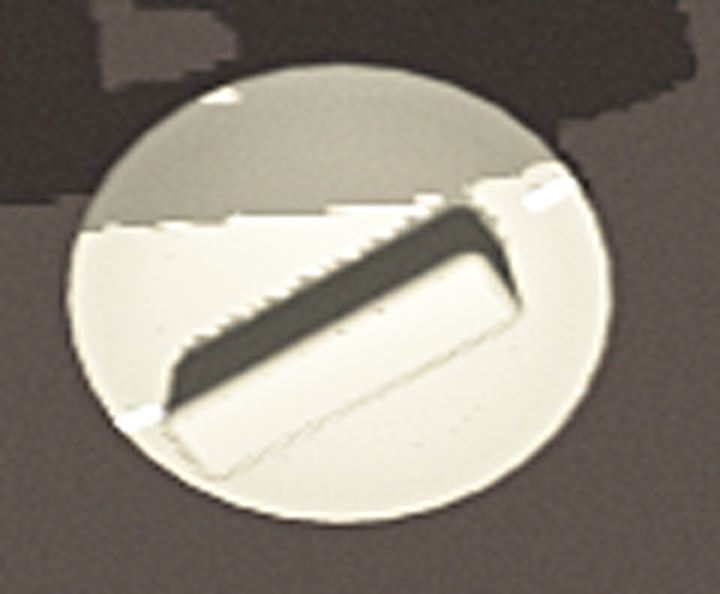

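The crop shows the whole lid: brim x 70–612, y 63–521, ribs at (550,191) and (140,416), bar top edges (165,413)–(470,252) and (220,480)–(518,318).

Run:
```python
from h import *
s=np.load("w2.npy",allow_pickle=True).item(); W=cam("wrist",s)
f=lambda q:(np.array(q,float)+.5)/[6,5.4]-.5+[230,180]
e=onplane(W,f([(70,295),(612,300),(345,63),(345,521)]),17); print(e.round(1)); print("d",np.linalg.norm(e[1]-e[0]),np.linalg.norm(e[3]-e[2]),"ctr",(e[0,0]+e[1,0])/2,(e[2,1]+e[3,1])/2)
r=onplane(W,f([(550,191),(140,416)]),17.5); d=r[0]-r[1]; print("ribs",r.round(1),r.mean(0),np.linalg.norm(d),np.degrees(np.arctan2(d[1],d[0])))
b=onplane(W,f([(165,413),(470,252),(518,318),(220,480)]),52); print("bar",b.round(1),b.mean(0))
for i,j in((0,1),(3,2)): d=b[j]-b[i]; print(np.degrees(np.arctan2(d[1],d[0])),np.linalg.norm(d))
# grinder, from scene picture: bezel dark top: notch pixel
C=cam("scene")
im=cv2.imread("pics/s1.png")[185:250,170:240]; cv2.imwrite("pics/g.png",cv2.resize(im,None,fx=8,fy=8,interpolation=cv2.INTER_CUBIC))
```

```text
[[442.1 164.   17. ]
 [535.  163.3  17. ]
 [488.9 209.4  17. ]
 [489.5 116.5  17. ]]
d 92.94925801345123 92.93960156229205 ctr 488.5495905451889 162.94546641545224
ribs [[523.5 185.2  17.5]
 [453.5 139.2  17.5]] [488.52431261 162.21304028  17.5       ] 83.74624972844623 33.28365101570097
bar [[460.9 155.3  52. ]
 [507.8 185.   52. ]
 [515.4 173.1  52. ]
 [469.3 142.5  52. ]] [488.34713337 163.97051508  52.        ]
32.347122342792794 55.46514889172603
33.557237663176174 55.31554448530154
```

Lid confirmed: brim 92.9 mm, centre (488.5, 163), bar at 33°. Moving above it and turning the jaws.

Call:
{"name": "servo_tool", "arguments": {
  "motion": [
    [[0.0011,0.01,-0.0154],[0,0,0],-1],
    [[0.0011,0.01,-0.0154],[0,0,0],-1],
    [[0.0011,0.01,-0.0154],[0,0,0],-1],
    [[0,0.012,0],[0,0.166,0],-1],
    [[0,0.012,0],[0,0.166,0],-1],
    [[0,0.012,0],[0,0.166,0],-1],
    [[0,0.012,0],[0,0.166,0],-1],
    [[0,0.012,0],[0,0.166,0],-1],
    [[0,0.012,0],[0,0.165,0],-1],
    [[0,0,0],[0,0,0],-1]
  ]
}}

```text
clock: 2.58
tool_pos: [489.5, 160.5, 114.4]
tcp_rot: [-1.43, 0.778, -0.773]
ft_force: [-0.3, -0.3, -0.1]
gripper_width: 1.002
```

```bash
cat >> h.py <<'E'
def go(target,yaw):
    s=sense();R,t=T_tool(s); a=np.radians(yaw)
    x=np.array([np.cos(a),np.sin(a),0]);y=np.array([0,0,-1.]);Rd=np.c_[x,y,np.cross(x,y)]
    print("clk",round(s["clock"],2),"pos",t.round(1),"yaw",np.degrees(np.arctan2(R[1,0],R[0,0])).round(2),"tilt",np.degrees(np.arccos(-R[2,1])).round(2),"F",np.round(s["ft_force"],1),"w",round(s["gripper_width"],3),"q",np.round(s["q"],2))
    print("shift tool",(R.T@(np.array(target)-t)/1000).round(4),"turn",Rn.from_matrix(R.T@Rd).as_rotvec().round(4))
E
python3 -c "
from h import *
go([488.5,163,47],-57)"
```

```text
clk 2.58 pos [489.5 160.5 114.4] yaw -56.99 tilt 0.19 F [-0.3 -0.3 -0.1] w 1.002 q [ 0.12  0.1   2.07 -0.    0.98  1.11]
shift tool [-0.0025  0.0674  0.0007] turn [ 0.0031  0.0002 -0.0014]
```

View pics/g.png

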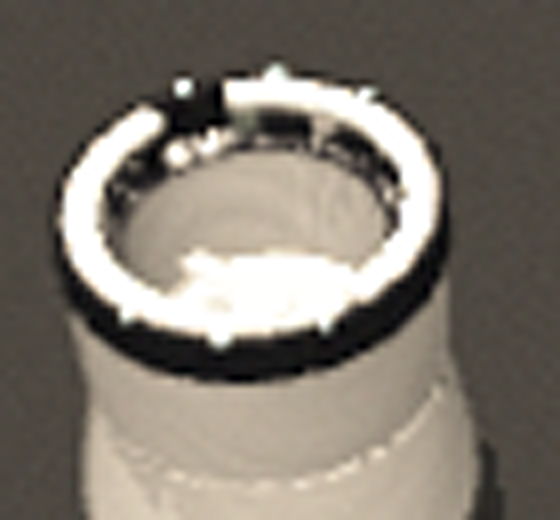

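The crop shows the notch gap at (195,105), and bezel marks at (183,88), (275,70), (365,93), (325,325), (220,340) and (128,315).

Call:
{"name": "servo_tool", "arguments": {
  "motion": [
    [[-0.0012,0.016,0.0003],[0.003,0,-0.001],-1],
    [[-0.0013,0.017,0.0004],[0,0,0],-1],
    [[0,0.017,0],[0,0,0],-1],
    [[0,0.0174,0],[0,0,0],-1],
    [[0,0,0],[0,0,0],-1]
  ]
}}

```text
clock: 3.2
tool_pos: [488.1, 164.2, 46.4]
tcp_rot: [-1.429, 0.776, -0.774]
ft_force: [0.4, 0.0, 0.2]
gripper_width: 0.998
```

Run:
```python
from h import *
go([488.5,163,47],-57)
C=cam("scene")
p=(np.array([(183,88),(275,70),(365,93),(325,325),(220,340),(128,315)])+.5)/8-.5+[170,185]
P=onplane(C,p,118); print(P.round(1))
c=(P[:3]+P[3:]).mean(0)/2; print("ctr",c)
d=P-c; print(np.linalg.norm(d,axis=1).round(1),np.degrees(np.arctan2(d[:,1],d[:,0])).round(1))
```

```text
clk 3.2 pos [488.1 164.2  46.4] yaw -56.99 tilt 0.08 F [0.4 0.  0.2] w 0.998 q [0.13 0.21 2.09 0.   0.84 1.12]
shift tool [ 0.0012 -0.0006 -0.0003] turn [ 0.001   0.0001 -0.0009]
[[ 534.2 -227.7  118. ]
 [ 526.5 -203.2  118. ]
 [ 535.9 -177.7  118. ]
 [ 625.1 -181.3  118. ]
 [ 630.7 -207.5  118. ]
 [ 621.9 -232.   118. ]]
ctr [ 579.02861543 -204.9258279   118.        ]
[50.3 52.6 51.  51.8 51.7 50.7] [-153.1  178.1  147.8   27.1   -2.9  -32.3]
```

Grinder from its marks: centre about (579, -205), radius about 51 (expected 50), notch axis about 27°. Grip.

Call:
{"name": "servo_tool", "arguments": {
  "motion": [
    [[0.001,0,0],[0,0,0],1],
    [[0,0,0],[0,0,0],1],
    [[0,0,0],[0,0,0],1],
    [[0,0,0],[0,0,0],1],
    [[0,0,0],[0,0,0],1],
    [[0,0,0],[0,0,0],1],
    [[0,0,0],[0,0,0],1],
    [[0,0,0],[0,0,0],1]
  ]
}}

```text
clock: 4.2
tool_pos: [490.9, 163.6, 49.3]
tcp_rot: [-1.425, 0.772, -0.778]
ft_force: [0.5, -0.3, 5.5]
gripper_width: 0.174
```

```bash
python3 -c "
from h import *
go([488.5,163,250],-57)"
```

```text
clk 4.2 pos [490.9 163.6  49.3] yaw -57.01 tilt 0.26 F [ 0.5 -0.3  5.5] w 0.174 q [0.13 0.21 2.09 0.   0.84 1.12]
shift tool [-0.0005 -0.2007 -0.0015] turn [-0.0042 -0.0002  0.0016]
```

Call:
{"name": "servo_tool", "arguments": {
  "motion": [
    [[0,-0.02,0],[0,0,0],1],
    [[0,-0.03,0],[0,0,0],1],
    [[0,-0.04,0],[0,0,0],1],
    [[0,-0.05,0],[0,0,0],1],
    [[0,-0.04,0],[0,0,0],1],
    [[0,-0.02,0],[0,0,0],1],
    [[0,0,0],[0,0,0],1],
    [[0,0,0],[0,0,0],1]
  ]
}}

```text
clock: 5.2
tool_pos: [488.5, 163.2, 246.4]
tcp_rot: [-1.428, 0.776, -0.775]
ft_force: [0.4, -0.1, -1.0]
gripper_width: 0.171
```

Call:
{"name": "servo_tool", "arguments": {
  "motion": [
    [[0.02,0,-0.013],[0,0,0],1],
    [[0.036,0,-0.0235],[0,0,0],1],
    [[0.038,0,-0.025],[0,0,0],1],
    [[0.038,0,-0.025],[0,0,0],1],
    [[0.038,0,-0.025],[0,0,0],1],
    [[0.038,0,-0.025],[0,0,0],1],
    [[0.038,0,-0.025],[0,0,0],1],
    [[0.038,0,-0.025],[0,0,0],1],
    [[0.036,0,-0.0235],[0,0,0],1],
    [[0.026,0,-0.015],[0,0,0],1]
  ]
}}

```text
clock: 6.45
tool_pos: [488.1, -250.6, 245.6]
tcp_rot: [-1.425, 0.778, -0.775]
ft_force: [-0.5, 0.9, -1.0]
gripper_width: 0.172
```

Call:
{"name": "servo_tool", "arguments": {
  "motion": [
    [[0,0,0],[0,0.105,0],1],
    [[0,0,0],[0,0,0],1],
    [[0,0,0],[0,0,0],1]
  ]
}}

```text
clock: 6.82
tool_pos: [488.8, -248.8, 246.9]
tcp_rot: [-1.394, 0.854, -0.854]
ft_force: [0.5, 0.2, -1.5]
gripper_width: 0.175
```

Run:
```python
from h import *
go([579,-205,250],-63)
s,im=grab("wrist","w3.png"); np.save("w3.npy",dict(tool_pos=s["tool_pos"],tcp_rot=s["tcp_rot"]))
print(proj(cam("wrist",s),[579,-205,118]))
```

```text
clk 6.83 pos [ 488.8 -248.8  246.9] yaw -62.92 tilt 0.15 F [ 0.5  0.2 -1.5] w 0.175 q [-0.66  0.01  1.89  0.    1.24  0.44]
shift tool [ 0.0021 -0.0029  0.1002] turn [-0.0021  0.0014 -0.0015]
[[286.92411853  76.88488752]]
```

View pics/w3.png

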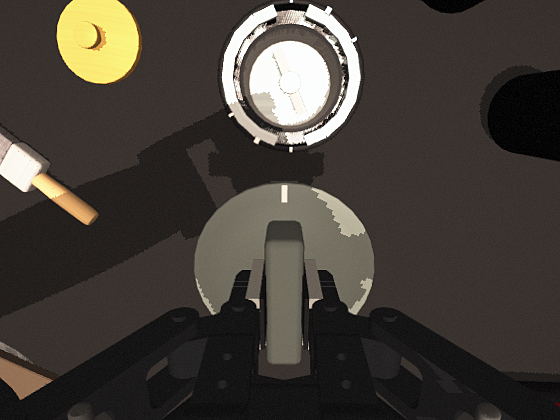

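The mouth is at about (291,75), its notches at about (291,15) and (289,138). The held lid's rib is at (284,193), and its brim spans columns 194–374 with its far edge at row 183. Taking a closer crop for accuracy.

Run:
```python
from h import *
im=cv2.imread("pics/w3.png"); a=cv2.resize(im[0:158,212:372],None,fx=3.75,fy=3.75,interpolation=cv2.INTER_CUBIC)
cv2.imwrite("pics/c3.png",a)
s=np.load("w3.npy",allow_pickle=True).item(); W=cam("wrist",s); R,t=T_tool(s)
tp=lambda px,z:(onplane(W,px,z)-t)@R
zb=246.9-46+17
print("lid brim L,R,top,rib",tp([(194,263),(374,263),(284,183),(284,193)],zb).round(1))
```

```text
lid brim L,R,top,rib [[-44.9  29.1   3.5]
 [ 45.1  29.    3.6]
 [  0.1  29.1  44. ]
 [  0.1  29.1  39.3]]
```

View pics/c3.png

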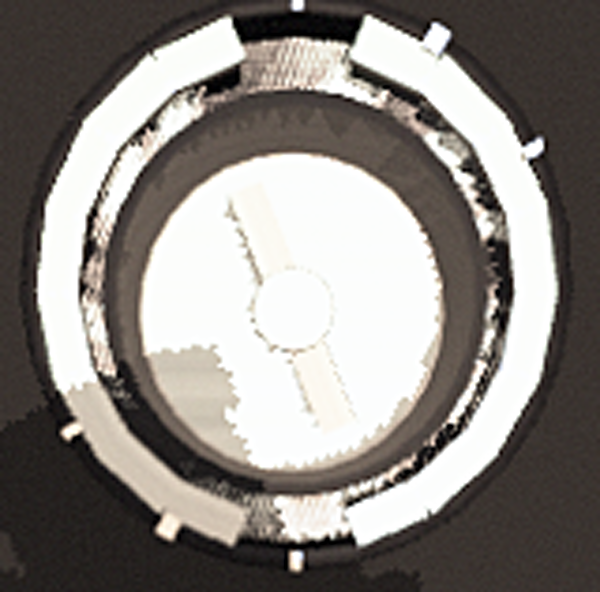

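Crop: broad marks (437,38) and (169,525), locked marks (535,148) and (71,430), notch marks (297,5) and (296,560).

Run:
```python
from h import *
s=np.load("w3.npy",allow_pickle=True).item(); W=cam("wrist",s); R,t=T_tool(s)
f=lambda q:(np.array(q,float)+.5)/3.75-.5+[212,0]
P=onplane(W,f([(297,5),(437,38),(535,148),(296,560),(169,525),(71,430)]),118)
c=(P[1:3]+P[4:6]).mean(0)/2; d=P-c
print("ctr",c,"via notch marks",(P[0]+P[3])/2); print(np.linalg.norm(d,axis=1).round(1),np.degrees(np.arctan2(d[:,1],d[:,0])).round(2))
v=P[0]-P[3];print("notch axis",np.degrees(np.arctan2(v[1],v[0])), "pairs",[np.degrees(np.arctan2(*(P[i]-P[i+3])[1::-1])).round(2) for i in(1,2)])
for zb in (t[2]-49.3+17,t[2]-49.3+14.5):
  tp=(onplane(W,[(194,263),(374,263),(284,183),(284,193),(285,225),(284,362)],zb)-t)@R
  print(tp.round(1)[:4])
b=(onplane(W,[(284,223),(284,362),(266,290),(301,290)],t[2]+2.7)-t)@R;print("bar",b.round(1))
go(c+[0,0,0],-63)
```

```text
ctr [ 580.11051599 -207.58666406  118.        ] via notch marks [ 579.42441042 -207.79314985  118.        ]
[48.9 50.3 50.4 50.3 50.2 50.5] [  27.41   -2.79  -32.91 -152.89  177.15  147.2 ]
notch axis 27.25468678379295 pairs [np.float64(-2.82), np.float64(-32.85)]
[[-45.8  32.4   2. ]
 [ 46.   32.2   2. ]
 [  0.1  32.4  43.4]
 [  0.1  32.4  38.5]]
[[-46.6  34.9   0.8]
 [ 46.8  34.7   0.8]
 [  0.1  34.9  42.9]
 [  0.1  34.9  38. ]]
bar [[  0.1  -2.6  35.1]
 [  0.1  -2.8 -29.3]
 [ -7.2  -2.7   6.5]
 [  7.   -2.7   6.6]]
clk 6.88 pos [ 489.  -248.7  247.3] yaw -62.92 tilt 0.14 F [ 0.1 -0.2 -1.6] w 0.174 q [-0.66  0.01  1.89  0.    1.24  0.44]
shift tool [0.0049 0.1296 0.0995] turn [-0.0024  0.0014 -0.0008]
```

Call:
{"name": "servo_tool", "arguments": {
  "motion": [
    [[0.0008,0,0.015],[0,0,0],1],
    [[0.001,0,0.022],[0,0,0],1],
    [[0.001,0.005,0.025],[0,0,0],1],
    [[0.001,0.012,0.0237],[0,0,0],1],
    [[0.001,0.015,0.017],[-0.002,0.001,0],1],
    [[0,0.015,0],[0,0,0],1],
    [[0,0.015,0],[0,0,0],1],
    [[0,0,0],[0,0,0],1],
    [[0,0,0],[0,0,0],1]
  ]
}}

```text
clock: 8.0
tool_pos: [583.0, -207.5, 187.1]
tcp_rot: [-1.395, 0.855, -0.859]
ft_force: [-0.5, 0.5, -0.4]
gripper_width: 0.176
```

Run:
```python
from h import *
go([580.1,-207.6,185],-62.8)
s,im=grab("wrist","w4.png"); np.save("w4.npy",dict(tool_pos=s["tool_pos"],tcp_rot=s["tcp_rot"]))
a=im[100:340,150:430,::-1]; a=cv2.resize(a,None,fx=2.5,fy=2.5,interpolation=cv2.INTER_CUBIC); cv2.imwrite("pics/c4.png",a)
```

```text
clk 8.0 pos [ 583.  -207.5  187.1] yaw -63.12 tilt 0.11 F [-0.5  0.5 -0.4] w 0.176 q [-0.51  0.22  1.77  0.    1.14  0.6 ]
shift tool [-0.0012  0.0021 -0.0027] turn [-0.0015 -0.0056  0.0013]
```

View pics/c4.png

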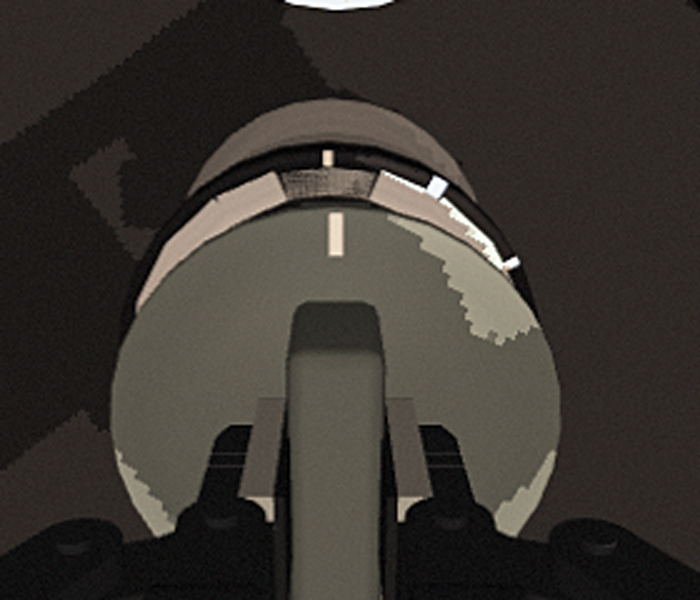

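Marks at (328,158), (437,187) and (512,264); the rib is at (336,235), the brim's far edge at row 207, and the notch gap at (328,183).

Run:
```python
from h import *
s=np.load("w4.npy",allow_pickle=True).item(); W=cam("wrist",s); R,t=T_tool(s)
f=lambda q:(np.array(q,float)+.5)/2.5-.5+[150,100]
P=onplane(W,f([(328,158),(437,187),(512,264)]),118)
a=np.radians([27.2,-2.8,-32.8]); cs=P-50*np.c_[np.cos(a),np.sin(a),0*a]; print(cs.round(1))
v=P[2]-P[0]; print("axis from chord",np.degrees(np.arctan2(v[1],v[0]))+90+2.8-2.8, "chord",np.linalg.norm(v))
n=(onplane(W,f([(280,190),(374,187)]),118)-t)@R; print("notch edges tool",n.round(1))
print("mouth in tool",((cs.mean(0)-t)@R).round(1))
zb=t[2]-49.3+17
L=(onplane(W,f([(111,400),(560,400),(336,207),(336,235)]),zb)-t)@R; print("lid",L.round(1))
```

```text
[[ 580.4 -207.4  118. ]
 [ 580.4 -207.7  118. ]
 [ 580.2 -208.   118. ]]
axis from chord -3.028073564371553 chord 50.588644283272025
notch edges tool [[-12.8  69.1  40.2]
 [  9.   69.2  40.9]]
mouth in tool [-1.1 69.1 -2.6]
lid [[-45.6  32.2   3.9]
 [ 45.8  32.4   3.8]
 [  0.1  32.4  43.6]
 [  0.1  32.4  38.2]]
```

Mouth and lid agree within about 1.2 mm. Correcting, then descending gently.

Call:
{"name": "servo_tool", "arguments": {
  "motion": [
    [[-0.0012,0.008,0.0004],[0,-0.003,0],1],
    [[0,0.008,0],[0,0,0],1],
    [[0,0.004,0],[0,0,0],1],
    [[0,0.003,0],[0,0,0],1],
    [[0,0.003,0],[0,0,0],1],
    [[0,0.002,0],[0,0,0],1],
    [[0,0.002,0],[0,0,0],1],
    [[0,0,0],[0,0,0],1]
  ]
}}

```text
clock: 9.05
tool_pos: [582.9, -205.7, 156.5]
tcp_rot: [-1.396, 0.854, -0.855]
ft_force: [0.1, -0.3, -0.8]
gripper_width: 0.175
```

```bash
python3 -c "
from h import *
go([582.6,-206.4,153],-62.9)"
```

```text
clk 9.05 pos [ 582.9 -205.7  156.5] yaw -62.91 tilt 0.06 F [ 0.1 -0.3 -0.8] w 0.175 q [-0.5   0.25  1.8   0.    1.09  0.59]
shift tool [ 0.0004  0.0035 -0.0006] turn [-0.0009 -0.0002  0.0004]
```

No contact, and the lugs should already be inside the notches. Continuing.

Call:
{"name": "servo_tool", "arguments": {
  "motion": [
    [[0,0.0015,0],[0,0,0],1],
    [[0,0.0015,0],[0,0,0],1],
    [[0,0,0],[0,0,0],1]
  ]
}}

```text
clock: 9.43
tool_pos: [583.0, -205.8, 153.5]
tcp_rot: [-1.396, 0.853, -0.855]
ft_force: [-0.2, 0.1, -1.3]
gripper_width: 0.169
```

Call:
{"name": "servo_tool", "arguments": {
  "motion": [
    [[0,0.001,0],[0,0,0],1],
    [[0,0,0],[0,0,0],1]
  ]
}}

```text
clock: 9.68
tool_pos: [583.1, -205.9, 153.4]
tcp_rot: [-1.396, 0.853, -0.855]
ft_force: [-1.4, -0.8, 3.2]
gripper_width: 0.172
```

Call:
{"name": "servo_tool", "arguments": {
  "motion": [
    [[0,0.001,0],[0,0,0],1],
    [[0,0.0005,0],[0,0,0],1],
    [[0,0,0],[0,0,0],1],
    [[0,0,0],[0,0,0],1]
  ]
}}

```text
clock: 10.18
tool_pos: [583.1, -205.9, 153.3]
tcp_rot: [-1.396, 0.853, -0.855]
ft_force: [-6.2, 2.2, 10.1]
gripper_width: 0.172
```

Run:
```python
from h import *
go([582.6,-206.4,153],-62.9); print(sense()["moment"])
_,a=grab("wrist","w5.png"); _,b=grab("scene","s5.png")
o=np.zeros((600,700,3),np.uint8)
o[:300,:350]=cv2.resize(a[150:330,180:390],(350,300),interpolation=2); o[:300,350:]=cv2.resize(b[165:265,150:266],(350,300),interpolation=2)
s=get_image("side"); o[300:,:350]=cv2.resize(s[215:295,255:348],(350,300),interpolation=2)
cv2.imwrite("pics/c5.png",o[:,:,::-1])
```

```text
clk 10.18 pos [ 583.1 -205.9  153.3] yaw -62.9 tilt 0.07 F [-6.2  2.2 10.1] w 0.172 q [-0.5   0.26  1.8   0.    1.09  0.59]
shift tool [ 0.0002  0.0003 -0.0006] turn [-0.0009 -0.      0.0009]
[0.35584846 0.73549519 0.01207943]
```

View pics/c5.png

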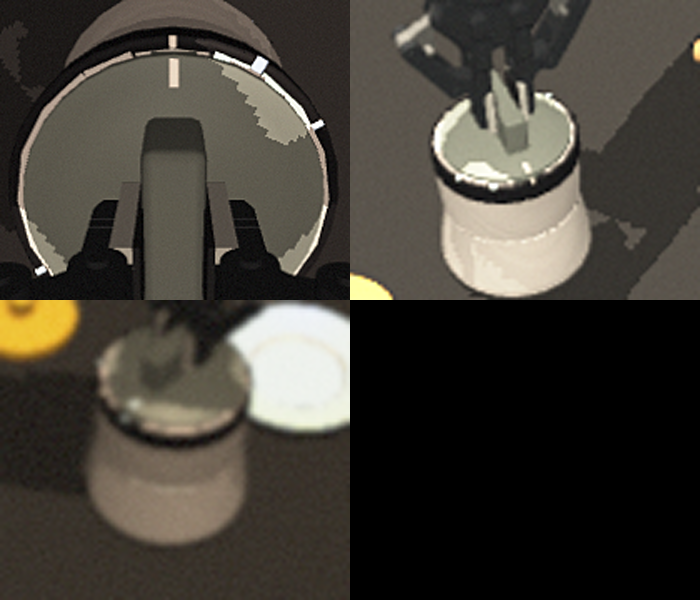

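Wrist crop: the rib (173,75) lines up with the notch mark (173,42) and the brim is flush all round. In the scene crop the lid lies flat in the collar, and contact came at the predicted height. Now the clockwise turn, in small steps.

Call:
{"name": "servo_tool", "arguments": {
  "motion": [
    [[0.0002,0,-0.0005],[0,0.06,0],1],
    [[0.0002,0,0],[0,0.06,0],1],
    [[0.0002,0,0],[0,0.06,0],1],
    [[0.0002,0,0],[0,0.06,0],1],
    [[0,0,0],[0,0,0],1]
  ]
}}

```text
clock: 10.95
tool_pos: [584.0, -206.9, 153.3]
tcp_rot: [-1.308, 1.033, -1.039]
ft_force: [-1.2, 0.9, 6.7]
gripper_width: 0.173
```

```bash
python3 -c "
from h import *
go([583.1,-205.9,153],-92.9);print(sense()['moment'])"
```

```text
clk 10.95 pos [ 584.  -206.9  153.3] yaw -76.67 tilt 0.25 F [-1.2  0.9  6.7] w 0.173 q [-0.5   0.26  1.8   0.    1.08  0.83]
shift tool [-0.0012  0.0003 -0.0006] turn [-0.0041  0.2832  0.0013]
[ 0.32379601  0.2106166  -0.01206761]
```

Call:
{"name": "servo_tool", "arguments": {
  "motion": [
    [[0.0002,0,0],[-0.001,0.06,0],1],
    [[0.0002,0,0],[-0.001,0.06,0],1],
    [[0.0002,0,0],[-0.001,0.06,0],1],
    [[0.0002,0,0],[0,0.06,0],1],
    [[0.0001,0,0],[0,0.035,0],1],
    [[0,0,0],[0,0,0],1],
    [[0,0,0],[0,0,0],1],
    [[0,0,0],[0,0,0],1]
  ]
}}

```text
clock: 11.95
tool_pos: [584.1, -208.0, 153.3]
tcp_rot: [-1.189, 1.238, -1.242]
ft_force: [-1.8, 1.3, 6.8]
gripper_width: 0.175
```

Run:
```python
from h import *
go([583.1,-205.9,153],-92.9); print(sense()["moment"])
_,a=grab("wrist","w6.png"); _,b=grab("scene","s6.png")
o=np.zeros((420,760,3),np.uint8)
o[:300,:350]=cv2.resize(a[150:330,180:390],(350,300),interpolation=2); o[:300,350:700]=cv2.resize(b[165:265,150:266],(350,300),interpolation=2)
cv2.imwrite("pics/c6.png",o[:300,:700,::-1])
d=cv2.absdiff(b,cv2.imread("pics/s1.png")[:,:,::-1]).max(2)
m=cv2.morphologyEx((d>60).astype(np.uint8),cv2.MORPH_OPEN,np.ones((4,4)))
print([cv2.boundingRect(c) for c in cv2.findContours(m,0,2)[0]])
```

```text
clk 11.95 pos [ 584.1 -208.   153.3] yaw -92.4 tilt 0.14 F [-1.8  1.3  6.8] w 0.175 q [-0.51  0.26  1.79 -0.    1.08  1.11]
shift tool [-0.0021  0.0003 -0.0011] turn [-0.0018  0.0087  0.0018]
[0.2665353  0.18061645 0.06515188]
[(305, 230, 4, 7), (220, 212, 4, 5), (197, 209, 20, 18), (179, 209, 4, 6), (347, 199, 33, 31), (207, 196, 4, 4), (198, 192, 4, 6), (303, 181, 22, 17), (340, 176, 11, 13), (314, 165, 7, 11), (184, 141, 17, 5), (178, 132, 29, 8), (315, 123, 17, 6), (292, 123, 16, 12), (265, 118, 5, 4), (315, 114, 22, 8), (298, 110, 7, 7), (299, 97, 16, 14), (158, 80, 50, 28), (279, 74, 24, 6), (218, 64, 31, 18), (166, 64, 49, 13), (169, 57, 4, 5), (219, 54, 12, 10), (288, 53, 4, 9), (295, 45, 58, 39), (282, 42, 6, 21), (285, 37, 4, 4), (289, 35, 6, 17), (301, 29, 35, 15), (175, 13, 99, 40), (360, 8, 7, 70), (355, 7, 6, 62), (296, 3, 40, 16), (305, 0, 45, 14), (208, 0, 53, 12)]
```

View pics/c6.png

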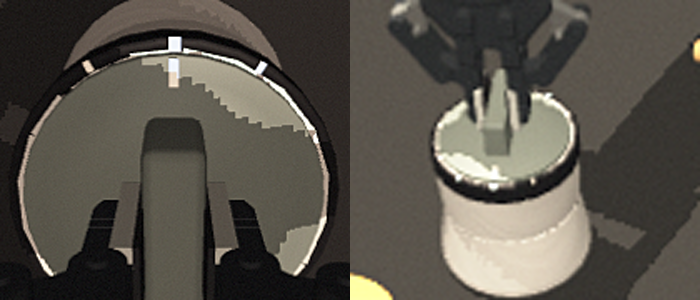

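The rib (174,75) points at the broad middle mark (175,45) with a narrow mark on each side, and the brim is flush. The 0.065 N m moment matches the return spring. Handing in.

```bash
python3 -c "
from bench import close_job
print(close_job())"
```

```text
the job is handed in; nothing more can be done
None
```

I put the grinder's lid back on and turned it clockwise to the middle mark. I handed the job in at about 12 s, still gripping the lid and holding it against its spring. No verdict was reported, and I could not read the switch joint directly.

- **Choice of lid:** I took the 93 mm lid (measured 92.9 mm). The two look-alikes measured about 70 mm.
- **Seating:** It went down through the notches without resistance. The brim met the collar at the expected height, and I pressed with about 10 N.
- **Turn:** The gripper turned 29.5°, so the switch should read about 0.43 rad. In the last picture the lid's rib points at the broad mark and the brim is flush.
- **Force:** The wrist moment of about 0.065 N m about the vertical matches the return spring. The downward push at the end was about 7 N.
- **Other things:** Comparing the first and last scene pictures showed changes at the arm, its shadows, the lid and the grinder, plus a small patch near the gripper's first position. I took that patch for shadow.
- **Disagreements:** The scene and wrist cameras differed by about 3 mm on the grinder's centre, and I used the wrist camera. When gripping, the fingertips touched the lid's dome and sat about 3 mm higher than planned; I allowed for that when lowering the lid.

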